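# Uncap the tilted grease nipple and hold the grease tool snapped onto it

## Robot

A 6-joint arm with a two-finger parallel gripper is mounted at the origin on the work surface; the furniture and walls round the work are solid. World frame = base frame: x ahead of the robot, y to its left, z up, the work surface at z = 0. Lengths are in m, angles in rad, forces in N, time in s.
With the tool pointing down it reaches from about 0.35 to 0.925 m from the base axis. Payload 6.4 kg.
Tool frame: the origin (TCP) lies at the centre of the arm's flange, where the gripper is bolted on; the fingertips stand 173 mm ahead of it and the grasp point (between the pads) lies 155 mm ahead of it; z points along the fingers, y is the line along which they close (so a half turn about z gives the same grasp; the last joint's range is limited). The gripper opens to 85 mm and grips with 20 to 120 N. Pads are 22 mm wide; open, the fingers measure 114 mm over their backs; the gripper's body (76 mm by 85 mm) begins 54 mm behind the grasp point. The pads swing forward as they close: fully open they stand 13 mm farther back than shut.
Start: joints at [1.136, 0.245, 1.558, -0, 1.339, -0.174], TCP at [0.168, 0.628, 0.405] pointing down, gripper open.
Joint ranges: [-3.13, 3.13], [-1.02, 2.26], [0.13, 2.54], [-0.95, 4.09], [0.21, 2.88], [-2.74, 2.74]. Speed limits (rad/s): [2.57, 2.57, 3.14, 3.14, 3.14, 3.14].

## Interface

Orientations are given as a unit quaternion [w, x, y, z].
In Python, from cell import monitor, imaging, job_done gives the robot as it stands.
- The arm moves only by the shell command python3 -m crank 'ROWS' [FORCE]. ROWS is JSON, a list that holds one entry, the list of rows, each a list of 7 numbers: the shift along the tool's x, y, z scaled (see below), then the turn, a rotation vector about the tool's x, y, z scaled (see below), then the opening, from 0 (shut) to 1 (fully open). A call has 1 to 20 rows; each row shifts and turns the commanded pose from where the row before left it, along the tool's axes as they then stand; what a row does not reach is not made up. The controller multiplies each number of a shift by 0.03 m and each number of a turn by 0.08 rad. A row lasts 1/12 s, in which the tool goes at most 41.7 mm and 7.16 degrees, less where a joint would pass 70% of its speed; a pose out of reach is approached as far as the arm can. A call with a number of a shift or a turn outside -1 to 1 is refused whole. A call with a gripper value outside its range is refused whole. The fingers move at their own pace and stop on an object; FORCE is the grip in N (left out, the last holds). Time passes only in rows, so rows that do not move let the fingers close. It gives the time, the measured TCP pose, the force, the opening and the grip force at its end, in the units of the state.
- monitor.sense(): the state, without advancing time (a new reading comes with each control period).
- imaging.snapshot(name): name is "side" or "top" or "wrist"; returns a dict with "pixels" (480x640x3 uint8, blue, green, red), "range_z" (480x640 float32, m along the optical axis (not along the pixel's ray), 0 where there is no reading), "camera_matrix" (3x3 intrinsics, pixels), "rvec" (rotation vector, rad) and "tvec" (3), from world to camera coordinates, as OpenCV has them; the wrist camera has in their place "tool_from_camera" (4x4, takes a point from camera to tool coordinates, whose origin is the TCP and whose axes are the flange's). Camera axes: x right, y down, z forward; pixel columns grow to the right and rows downward; lengths in m; the calibration is good to about 2 mm. The wrist camera is an equidistant fisheye: a pixel r from the principal point sees the ray r / f radians off the axis. A picture is of the moment at which its call begins: read the wrist's pose just before it.
- job_done(): hands the job in; it is judged then, once.
The state is a dict: "time": time; "joint_positions": joint angles; "qd": joint speeds; "joint_efforts": joint torques, N m; "eef_pos": TCP position; "tcp_rot": TCP orientation; "wrist_force": force on the tool from outside, world axes, zero at the start; "moment": the same for the moment, N m; "opening": finger opening in m; "grip_force": force on a finger pad.
Only numpy, scipy, OpenCV 4.12 (cv2) and the standard library are available. Lean on these libraries where they do the work, as an engineer would, in place of code of your own. Each camera call takes 0.05 s, during which the arm holds its last target. There are 200 camera calls.

## Task

Pull the dust cap off the tilted grease nipple of the bearing block and leave it standing open end down in the flat parts tray, let go. Then take the grease tool out of its stand, press its coupler mouth squarely onto the nipple until it snaps over the head, and push on so that the sprung nipple is pressed in well past half of its travel. Finish holding it like that: tool in the gripper, still square, still pushing; leave the other things on the table where they are.

Things in the scene. Friction and masses are not known exactly. Their poses are not given: they have to be found in the camera images.
- bearing_block: Grey bearing block fixed to the table: base plate 86 (x) x 120 mm (y), lying round housing of 60 mm diameter, axis along y at 44 mm height, shaft stubs out of both ends (116 mm over all). A boss of 26 mm diameter leans 0.42 rad to its +x side (roughly away from the robot) and carries the nipple. Origin: centre of its underside.
- nipple_tip (a point): Top of the steel nipple's head, about 109 mm above the table. z points out along the nipple's axis (0.42 rad from vertical); y is level, along the shaft. Head: 14 mm ball on an 8 mm neck; from 25 to 37 mm under the tip a fixed collar of 14 mm diameter, at 37 mm the boss's end face. Moves in with joint nipple.
- nipple (a joint): How far the nipple is pressed in along its axis: 0 = out (start), 0.007 m = at its stop. Spring: about 11 N before it gives, about 16 N at the stop. Well past half means more than 0.004.
- cap_center (a point): Middle of the dust cap: ribbed black cup, 24 mm diameter (25 at ribs and rim), 36 mm long, 25 g, bore 16 mm wide, 31 mm deep. z points from open to closed end; the open rim lies 18 mm below this point. At the start it sits loosely over the nipple, nearly coaxial, its middle 13 mm under the tip, its rim 6 mm off the boss's face; it pulls off straight along the axis.
- parts_tray: Flat open dark steel tray, 76 mm (its x) by 96 mm (y), 14 mm high, walls and floor 4 mm thick, fixed to the table. Origin: centre of its underside. Tray and tool stand may have changed sides.
- tool_stand: Grey plastic block 60 x 60 x 33 mm, fixed to the table, with one square through hole, 30.5 mm wide, in its middle in which the grease tool stands. Origin: centre of its underside.
- tool_center (a point): Grease tool at half height, 57.5 mm above its mouth; z points from mouth to knob. Aluminium barrel of 34 mm diameter from 31 to 105 mm above the mouth, dark knob of 22 mm diameter up to 115 mm, steel nose of 28 mm diameter below. 0.3 kg. It stands upright in the stand, mouth 2 mm above the table, and lifts straight out; grip the barrel 60 to 85 mm above the mouth.
- tool_mouth (a point): Centre of the grease tool's mouth (lower end), axes as tool_center. Bore of 21 mm diameter; 6 mm inside are four sprung jaws that leave 9 mm free, give outwards and snap behind the nipple's head at about 5 to 10 N of push along the axis.
- tool_seat (a point): Floor of the coupler's bore, 19.5 mm inside the mouth on the axis, axes as tool_center. With the coupler snapped on it lies on the nipple's tip (within 3 mm); further push presses the nipple in against its spring. The jaws alone do not hold the nipple in.
- wide_marker: Thick paint marker lying on the table, 158 x 26 x 26 mm; origin under its middle, length along x; bystander, stays.
- cups_mid (a point): Stack of paper cups, 76 mm diameter, 116 mm high, at mid height; bystander, stays.

How it is judged:
By the outcome, as a careful person would: the job done as asked, in the order asked, and still so for the second after the job is handed in, while the arm keeps its last pose, push and grip.
It also fails if it takes over 54 s, if anything falls off the work surface, if the arm or the gripper's body presses on something with over 40 N, if the wrist force passes 120 N, or if a joint passes its speed limit or range.

## Working session

There is one attempt and no reset: what is moved stays moved. The work goes in short steps, Python scripts to look and compute and a shell command to move; the robot and the scene stay as the last step left them, time stands still between calls to the robot, and variables do not carry over. Pictures are saved under pics/ and viewed, at most 10 in all, crops included, and the job is handed in when it is done.

```bash
ls; mkdir -p pics; python3 - <<'E'
from cell import monitor, imaging
import cv2,numpy as np
print(monitor.sense())
for n in ("side","top"):
    d=imaging.snapshot(n); cv2.imwrite(f"pics/{n}0.png",d["pixels"]); np.savez(f"{n}0.npz",**d)
    print(n,d["camera_matrix"],d["rvec"],d["tvec"])
E
```

```text
pics
{'time': 0.0, 'joint_positions': array([ 1.13593631e+00,  2.45829406e-01,  1.55900825e+00,  1.02974470e-05,
        1.33867258e+00, -1.74083867e-01]), 'qd': array([-0.00067181,  0.00119612,  0.00022003,  0.00134368,  0.00147564,
       -0.00092179]), 'joint_efforts': array([-1.74048023e-04, -4.29514647e+01, -3.26127684e+01, -1.68826441e-04,
        5.43113885e-03,  1.99507994e-06]), 'eef_pos': array([0.16747871, 0.62782459, 0.40357328]), 'tcp_rot': array([-2.92215411e-04,  1.30020053e-01,  9.91510901e-01, -9.13192854e-04]), 'wrist_force': array([-0.15026412,  0.04871934, -0.45519782]), 'moment': array([0.02954539, 0.00395097, 0.02061641]), 'grip_force': 0.0, 'opening': 0.08551228946791625}
side [[586.25386012   0.         325.77814876]
 [  0.         586.25386012 241.28877479]
 [  0.           0.           1.        ]] [ 0.09170325  2.81937819 -1.34614374] [ 0.43494861 -0.03252407  1.31122383]
top [[536.95827222   0.         319.04322742]
 [  0.         536.95827222 240.77984401]
 [  0.           0.           1.        ]] [ 2.14508405 -2.15993958  0.14751173] [0.11570238 0.44241284 0.994597  ]
```

View pics/side0.png

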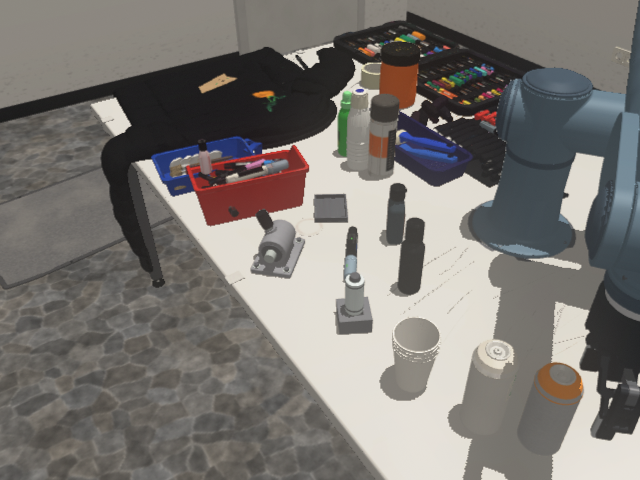

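View pics/top0.png

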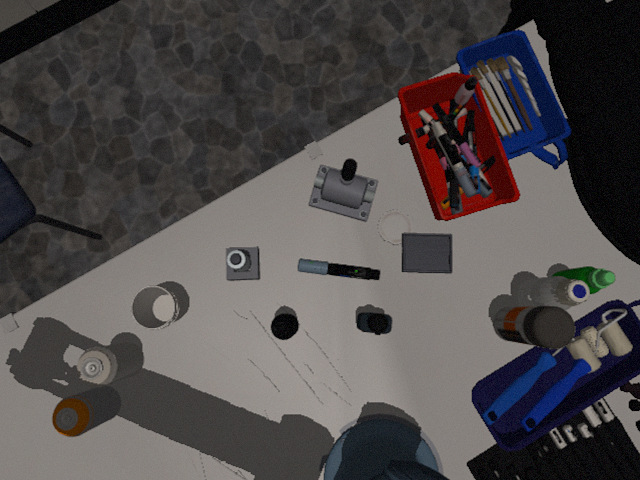

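The side view shows the block at (277,245) with its cap at (265,220), the tray at (331,208), and the tool in its stand at (354,300). In the top view the block is at (344,191), the cap at (349,168), the tray at (427,253), the tool at (238,260) and the marker at (340,269). Next I measure them using depth.

```bash
cat > h.py <<'E'
import numpy as np,cv2
from scipy.spatial.transform import Rotation as R
def cloud(d):
    K=d["camera_matrix"]; v,u=np.mgrid[:480,:640]; z=d["range_z"]
    p=np.stack([(u-K[0,2])/K[0,0]*z,(v-K[1,2])/K[1,1]*z,z],-1)
    M=cv2.Rodrigues(d["rvec"])[0]
    w=(p-d["tvec"].ravel())@M; w[z==0]=np.nan
    return w
def Q(q): return R.from_quat([q[1],q[2],q[3],q[0]])
E
python3 - <<'E'
from h import *
t=dict(np.load("top0.npz")); s=dict(np.load("side0.npz"))
T=cloud(t);S=cloud(s)
def box(W,px,u0,u1,v0,v1): return W[v0:v1,u0:u1].reshape(-1,3),px[v0:v1,u0:u1].reshape(-1,3).astype(int)
def rect(p):
    r=cv2.minAreaRect(p[:,:2].astype(np.float32)*1000); return r
for nm,b,zl in (("block base",(300,390,145,230),(.004,.02)),("tray",(395,460,225,280),(.002,.03)),("stand",(218,266,238,288),(.027,.038)),("marker",(290,390,250,290),(.006,.05))):
    p,c=box(T,t["pixels"],*b); k=(p[:,2]>zl[0])&(p[:,2]<zl[1]); print(nm,k.sum(),rect(p[k]),np.nanpercentile(p[:,2],[2,50,99]))
p,c=box(T,t["pixels"],218,266,238,288); k=p[:,2]>.1; print("tooltop",k.sum(),p[k].mean(0),np.median(p[k],0))
p,c=box(T,t["pixels"],125,185,280,335); k=p[:,2]>.1; print("cups",rect(p[k]))
# cap
for nm,W,d,b in (("top",T,t,(330,372,145,190)),("side",S,s,(250,285,200,242))):
    p,c=box(W,d["pixels"],*b); k=(c.max(1)<60)&(p[:,2]>.06)&(p[:,2]<.14); q=p[k]; m=np.median(q,0); k2=np.linalg.norm(q-m,axis=1)<.035;q=q[k2]
    print("cap",nm,len(q),q.mean(0),q.min(0),q.max(0)); 
    if len(q)>5: print(np.linalg.svd(q-q.mean(0))[2][0])
# housing: points z .05-.08
p,c=box(T,t["pixels"],300,390,145,230); k=(p[:,2]>.06)&(c.max(1)>70)&(p[:,2]<.076); print("housing",rect(p[k]),p[k].mean(0))
E
```

```text
block base 1083 ((560.9918823242188, 67.99603271484375), (155.2039337158203, 151.91856384277344), 86.83915710449219) [-0.00521936  0.0002741   0.11162973]
tray 1418 ((424.1981506347656, -98.52057647705078), (125.69369506835938, 107.06385803222656), 88.38017272949219) [-0.00476579  0.00102965  0.01439994]
stand 594 ((402.32525634765625, 258.93408203125), (60.464046478271484, 60.71199035644531), 2.1890311241149902) [-0.0048275   0.00103612  0.11629305]
marker 1016 ((389.65399169921875, 74.9970932006836), (157.45498657226562, 25.89256477355957), 82.19668579101562) [-0.00525869 -0.00077502  0.02564686]
tooltop 291 [0.40143542 0.25793798 0.10854427] [0.4011312  0.25741928 0.1068391 ]
cups ((319.80194091796875, 399.3115539550781), (74.83256530761719, 73.65636444091797), 88.96269989013672)
cap top 260 [0.56228341 0.05852497 0.10333866] [0.54855483 0.04571618 0.07501649] [0.58084707 0.0700848  0.12032424]
[-0.54629725  0.14434561 -0.82505979]
cap side 102 [0.56386728 0.0660353  0.10377543] [0.5510166  0.04962931 0.08736412] [0.57625493 0.07458346 0.1160609 ]
[-0.14278846  0.26194157 -0.95446219]
housing ((540.2665405273438, 63.375003814697266), (79.62215423583984, 47.42219161987305), 74.63738250732422) [0.53761297 0.06606748 0.0689958 ]
```

```bash
python3 - <<'E'
from h import *
t=dict(np.load("top0.npz"));T=cloud(t)
def comp(lo,hi,seed):
    m=((T[...,2]>lo)&(T[...,2]<hi)).astype(np.uint8); m=cv2.morphologyEx(m,cv2.MORPH_OPEN,np.ones((3,3)))
    n,l,st,c=cv2.connectedComponentsWithStats(m)
    i=l[seed[1],seed[0]]; p=T[l==i]; r=cv2.minAreaRect(p[:,:2].astype(np.float32)*1000); print(lo,i,len(p),r,p.mean(0))
comp(.005,.2,(344,191))
comp(.006,.016,(325,203))
comp(.007,.2,(404,250))
comp(.05,.09,(340,195))
s=t["pixels"]; cv2.imwrite("pics/z.png",cv2.resize(s[140:235,290:395],None,fx=6,fy=6,interpolation=cv2.INTER_CUBIC))
E
```

```text
0.005 2 2767 ((542.4532470703125, 63.946685791015625), (120.10559844970703, 87.26707458496094), 73.52384185791016) [0.53623795 0.0652268  0.04771707]
0.006 26 726 ((520.3634033203125, 70.54881286621094), (119.75575256347656, 40.166194915771484), 73.93279266357422) [0.51539556 0.07240983 0.01056901]
0.007 5 48 ((437.2114562988281, -52.38301467895508), (4.828927993774414, 30.073347091674805), 88.4418716430664) [ 0.43730268 -0.05225094  0.01134405]
0.05 16 1313 ((542.1250610351562, 64.01168823242188), (115.46192169189453, 57.774349212646484), 73.83364868164062) [0.53839351 0.06483784 0.06615733]
```

View pics/z.png

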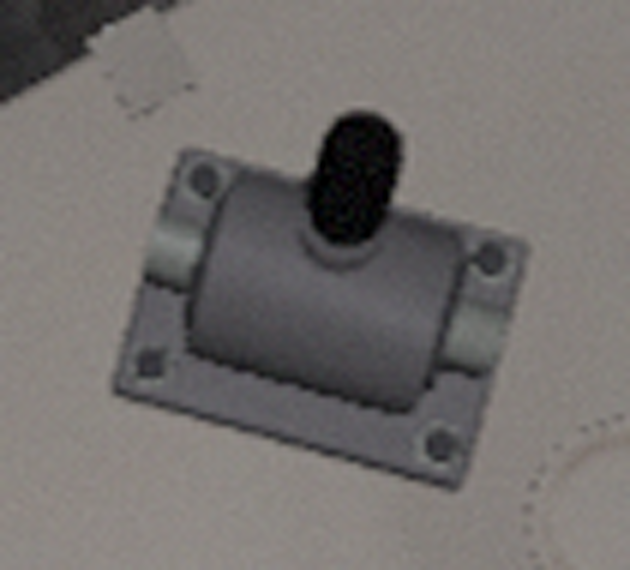

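The crop shows the block rectangle with the cap leaning up to +x, slightly off towards +y. The block's long side is at 73.7°, so its yaw is about -16°. Next I compute the approach pose.

```bash
cat >> h.py <<'E'
yaw=np.deg2rad(-16.2); T0=.42
a=np.array([np.sin(T0)*np.cos(yaw),np.sin(T0)*np.sin(yaw),np.cos(T0)])
yb=np.array([-np.sin(yaw),np.cos(yaw),0])
RT=np.stack([np.cross(yb,-a),yb,-a],1)      # tilted tool
zd=np.array([0,0,-1.]); RV=np.stack([np.cross(yb,zd),yb,zd],1)  # vertical, same yaw
def plan(pos,Rt=None):
    from cell import monitor
    s=monitor.sense(); Rc=Q(s["tcp_rot"]).as_matrix()
    if Rt is None: Rt=Rc
    d=np.asarray(pos)-s["eef_pos"]
    np.set_printoptions(precision=3,suppress=True)
    print("t",s["time"],"pos",s["eef_pos"],"z",Rc[:,2],"F",s["wrist_force"],"open",s["opening"],"grip",s["grip_force"])
    print("turn first:",R.from_matrix(Rc.T@Rt).as_rotvec()/.08,"then shift:",Rt.T@d/.03,"| shift before turn:",Rc.T@d/.03, "len",np.linalg.norm(d))
E
python3 - <<'E'
from h import *
t=dict(np.load("top0.npz"));T=cloud(t)
px=t["pixels"][225:285,390:465].astype(int); print(px[28,37],px[5,5],px[50,70])
m=((px.max(2)<115)).astype(np.uint8); cs=max(cv2.findContours(m,0,1)[0],key=cv2.contourArea)
r=cv2.minAreaRect(cs+np.array([390,225]));print(r)
c=cv2.boxPoints(r)
K=t["camera_matrix"];M=cv2.Rodrigues(t["rvec"])[0];o=-M.T@t["tvec"].ravel()
for u,v in list(c)+[r[0]]:
    d=M.T@np.array([(u-K[0,2])/K[0,0],(v-K[1,2])/K[1,1],1]); print(o+d*(.014-o[2])/d[2])
C=np.array([.5424,.064,.044]); tip=C+a*(.065/a[2]); cap=tip-.013*a; print("tip",tip,"cap",cap,a)
plan(cap+a*(.163+.1),RT)
E
```

```text
[62 61 61] [133 136 140] [124 130 137]
((426.13848876953125, 252.51776123046875), (52.785194396972656, 40.345550537109375), 1.5911402702331543)
[ 0.38381588 -0.04107709  0.014     ]
[ 0.46222382 -0.04537743  0.014     ]
[ 0.45865144 -0.14778701  0.014     ]
[ 0.3802966  -0.14245184  0.014     ]
[ 0.42104752 -0.09416663  0.014     ]
tip [0.57027465 0.05590167 0.109     ] cap [0.56518424 0.05738057 0.09712984] [ 0.39156979 -0.11376154  0.91308894]
t 0.1 pos [0.168 0.628 0.404] z [-0.001 -0.002 -1.   ] F [-0.928 -0.348  0.807] open 0.08511074137851846 grip 0.0
turn first: [-0.078  5.246  0.265] then shift: [-20.633 -14.562  -6.789] | shift before turn: [-21.285 -15.027   2.233] len 0.7845183458772149
```

```bash
python3 -m crank '[[[-0.89,-0.63,0.05,0,0,0,0.7],[-0.89,-0.63,0.05,0,0,0,0.7],[-0.89,-0.63,0.05,0,0,0,0.7],[-0.89,-0.63,0.05,0,0,0,0.7],[-0.89,-0.63,0.05,0,0,0,0.7],[-0.89,-0.63,0.05,0,0,0,0.7],[-0.89,-0.63,0.05,0,0,0,0.7],[-0.89,-0.63,0.05,0,0,0,0.7],[-0.89,-0.63,0.05,0,0,0,0.7],[-0.89,-0.63,0.05,0,0,0,0.7],[-0.89,-0.63,0.05,0,0,0,0.7],[-0.89,-0.63,0.05,0,0,0,0.7],[-0.89,-0.63,0.05,0,0,0,0.7],[-0.89,-0.63,0.05,0,0,0,0.7],[-0.89,-0.63,0.05,0,0,0,0.7],[-0.89,-0.63,0.05,0,0,0,0.7],[-0.89,-0.63,0.05,0,0,0,0.7],[-0.89,-0.63,0.05,0,0,0,0.7],[-0.89,-0.63,0.1,0,0,0,0.7],[-0.89,-0.63,0.1,0,0,0,0.7]]]'
python3 -m crank '[[[-0.89,-0.6,0.2,0,0,0,0.7],[-0.89,-0.6,0.2,0,0,0,0.7],[-0.89,-0.6,0.2,0,0,0,0.7],[-0.89,-0.6,0.2,0,0,0,0.7],[0,0,0.05,0,0.87,0.05,0.7],[0,0,0,0,0.87,0.05,0.7],[0,0,0,0,0.87,0.05,0.7],[0,0,0,0,0.87,0.05,0.7],[0,0,0,0,0.87,0.05,0.7],[0,0,0,0,0.87,0.05,0.7],[0,0,0,0,0,0,0.7],[0,0,0,0,0,0,0.7]]]'
python3 - <<'E'
from h import *
from cell import monitor,imaging
tip=np.array([.57027,.0559,.109]);cap=tip-.013*a
plan(cap+a*(.263),RT)
s=monitor.sense();d=imaging.snapshot("wrist");np.savez("w1.npz",pos=s["eef_pos"],q=s["tcp_rot"],**d)
print(d["camera_matrix"],d["tool_from_camera"]);cv2.imwrite("pics/w1.png",d["pixels"])
E
```

```text
time: 1.77
eef_pos: [0.5868, 0.1237, 0.3712]
tcp_rot: [-0.0, 0.13, 0.991, -0.0]
wrist_force: [0.9, 0.7, -0.1]
opening: 0.0597
grip_force: 0.0
time: 2.77
eef_pos: [0.6707, 0.0279, 0.3455]
tcp_rot: [-0.205, 0.139, 0.968, 0.027]
wrist_force: [-0.2, 0.7, -0.0]
opening: 0.0601
grip_force: 0.0
t 2.7667 pos [0.671 0.028 0.345] z [-0.39   0.109 -0.914] F [-0.225  0.709 -0.01 ] open 0.06007932045016656 grip 0.0
turn first: [-0.051  0.04  -0.042] then shift: [-0.041 -0.039  0.281] | shift before turn: [-0.04  -0.038  0.281] len 0.00859706118713815
[[371.648   0.    320.064]
 [  0.    371.648 226.773]
 [  0.      0.      1.   ]] [[-0.001 -0.964 -0.265  0.067]
 [ 1.    -0.001  0.    -0.   ]
 [-0.    -0.265  0.964  0.03 ]
 [ 0.     0.     0.     1.   ]]
```

View pics/w1.png

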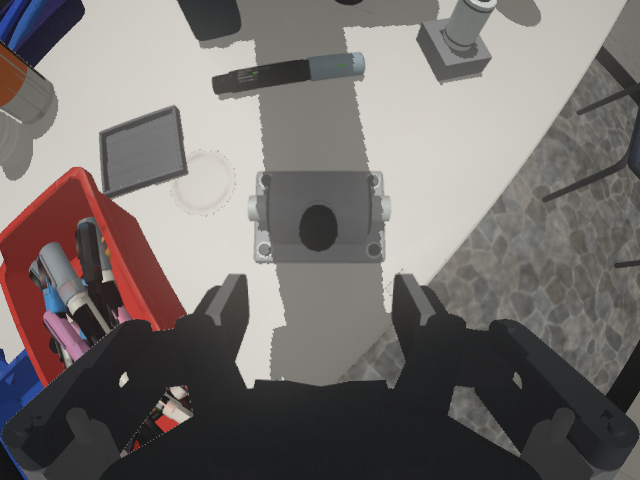

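The cap is a black disc at (318,228), centred between the fingers and square to them. The tray is at (142,150) and the tool at (468,20). Next I measure the cap in tool coordinates.

```bash
cat >> h.py <<'E'
def wcloud(d):
    K=d["camera_matrix"]; v,u=np.mgrid[:480,:640]; x=u-K[0,2];y=v-K[1,2]; r=np.hypot(x,y)+1e-9; th=r/K[0,0]
    z=d["range_z"]; k=np.tan(th)/r
    p=np.stack([x*k*z,y*k*z,z],-1); A=d["tool_from_camera"]; p=p@A[:3,:3].T+A[:3,3]; p[z==0]=np.nan
    return p
E
python3 - <<'E'
from h import *
d=dict(np.load("w1.npz")); P=wcloud(d); px=d["pixels"].max(2)
Rc=Q(d["q"]).as_matrix(); b=(slice(195,260),slice(290,350))
p=P[b].reshape(-1,3); c=px[b].ravel(); k=c<45; q=p[k]; np.set_printoptions(precision=4,suppress=True)
print(k.sum(),np.nanpercentile(q,[3,25,50,75,97],axis=0))
zt=np.nanpercentile(q[:,2],10); f=q[q[:,2]<zt+.006]; print("face",len(f),f.mean(0),f.min(0),f.max(0)); r=cv2.minEnclosingCircle(f[:,:2].astype(np.float32));print(r)
c3=np.array([*r[0],np.median(f[:,2])]); print("world face centre",d["pos"]+Rc@c3,"pred",np.array([.57027,.0559,.109])+.005*a)
W=d["pos"]+P@Rc.T
t=W[95:205,95:195].reshape(-1,3); k=(t[:,2]>.009)&(t[:,2]<.02); print("tray",cv2.minAreaRect(t[k][:,:2].astype(np.float32)*1000))
t=W[170:265,250:390].reshape(-1,3); k=(t[:,2]>.006)&(t[:,2]<.016); print("base",cv2.minAreaRect(t[k][:,:2].astype(np.float32)*1000))
E
```

```text
37 [[ 0.005  -0.0007  0.255 ]
 [ 0.0093  0.0012  0.258 ]
 [ 0.0114  0.0031  0.2636]
 [ 0.012   0.006   0.2731]
 [ 0.0133  0.0079  0.28  ]]
face 17 [0.0098 0.0034 0.2579] [-0.0012 -0.0007  0.2534] [0.0136 0.0095 0.2619]
((0.006214618682861328, 0.0019663553684949875), 0.007765432354062796)
world face centre [0.5653 0.0595 0.1122] pred [0.5722 0.0553 0.1136]
tray ((420.59130859375, -97.98277282714844), (97.07950592041016, 77.0421371459961), 88.03363800048828)
base ((542.1006469726562, 62.67012023925781), (120.42559051513672, 85.71717834472656), 74.05236053466797)
```

```bash
python3 - <<'E'
from h import *
d=dict(np.load("w1.npz")); P=wcloud(d); px=d["pixels"].max(2)
print(px[228,300:340:3],px[200:256:4,318])
np.set_printoptions(precision=4,suppress=True)
p=P[195:260,290:350]
for th in (50,62):
  m=((px[195:260,290:350]<th)).astype(np.uint8)
  n,l,st,c=cv2.connectedComponentsWithStats(m); i=1+st[1:,4].argmax(); print(th,st[i],c[i]+[290,195])
  q=p[l==i]; f=q[q[:,2]<.262]; print(len(q),len(f),np.median(f,0),f.min(0),f.max(0),cv2.minEnclosingCircle(f[:,:2].astype(np.float32)))
q=p.reshape(-1,3); f=q[q[:,2]<.262]; print("depth only",len(f),np.mean(f,0),np.percentile(f,[1,99],axis=0),cv2.minEnclosingCircle(f[:,:2].astype(np.float32)))
E
```

```text
[54 52 52 49 49 48 47 47 47 46 47 46 48 92] [86 87 45 47 47 48 48 47 49 47 48 48 50 96]
50 [ 13  10  34  46 987] [321.6008 225.6879]
987 785 [0.0039 0.0012 0.2538] [-0.0098 -0.011   0.2517] [0.0136 0.0102 0.262 ] ((0.0021131758112460375, -0.0012406393652781844), 0.012038100510835648)
62 [  10   10   38   47 1392] [318.0366 227.6717]
1392 1138 [ 0.0026 -0.0013  0.2538] [-0.0107 -0.013   0.2517] [0.0136 0.0109 0.262 ] ((0.001631222665309906, -0.0012125185457989573), 0.01245745550841093)
depth only 1185 [ 0.0021 -0.0014  0.2544] [[-0.0097 -0.0132  0.2522]
 [ 0.0127  0.0101  0.2612]] ((0.0011993707157671452, -0.0015645567327737808), 0.012815795838832855)
```

```bash
python3 -m crank '[[[0.02,-0.02,0.6,0,0,0,0.7],[0.02,-0.03,0.6,0,0,0,0.7],[0,0,0.6,0,0,0,0.7],[0,0,0.6,0,0,0,0.7],[0,0,0.6,0,0,0,0.7],[0,0,0.5,0,0,0,0.7],[0,0,0.17,0,0,0,0.7],[0,0,0,0,0,0,0.7],[0,0,0,0,0,0,0],[0,0,0,0,0,0,0],[0,0,0,0,0,0,0],[0,0,0,0,0,0,0],[0,0,0,0,0,0,0],[0,0,0,0,0,0,0]]]' 30
python3 - <<'E'
from h import *
plan([.6,0,.2],RT)
E
```

```text
time: 3.98
eef_pos: [0.6269, 0.0388, 0.2473]
tcp_rot: [-0.204, 0.139, 0.969, 0.027]
wrist_force: [1.0, 0.0, 3.9]
opening: 0.0225
grip_force: 30.4
t 3.9833 pos [0.627 0.039 0.247] z [-0.388  0.109 -0.915] F [0.963 0.02  3.877] open 0.02253839326000499 grip 30.431056714151055
turn first: [-0.043  0.063 -0.04 ] then shift: [-0.185 -1.492  1.644] | shift before turn: [-0.181 -1.486  1.65 ] len 0.06684929328622333
```

```bash
python3 -m crank '[[[0,0,-0.2,0,0,0,0],[0,0,-0.3,0,0,0,0],[0,0,-0.4,0,0,0,0],[0,0,-0.5,0,0,0,0],[0,0,-0.6,0,0,0,0],[0,0,-0.6,0,0,0,0],[0,0,-0.6,0,0,0,0],[0,0,0,0,-0.87,0,0],[0,0,0,0,-0.87,0,0],[0,0,0,0,-0.87,0,0],[0,0,0,0,-0.87,0,0],[0,0,0,0,-0.87,0,0],[0,0,0,0,-0.87,0,0],[0,0,0,0,0,0,0],[0,0,0,0,0,0,0]]]'
python3 - <<'E'
from h import *
# rim 26-28 mm beyond the grasp point nominal -> TCP height = floor .004 + .155+.026
plan([.4206,-.098,.30],RV)
from cell import imaging,monitor
s=monitor.sense();d=imaging.snapshot("wrist");np.savez("w2.npz",pos=s["eef_pos"],q=s["tcp_rot"],**d);cv2.imwrite("pics/w2.png",d["pixels"])
E
```

```text
time: 5.23
eef_pos: [0.6638, 0.0285, 0.3347]
tcp_rot: [-0.001, 0.142, 0.99, -0.002]
wrist_force: [1.1, -0.4, -0.2]
opening: 0.0225
grip_force: 30.0
t 5.2333 pos [0.664 0.028 0.335] z [-0.003 -0.004 -1.   ] F [ 1.149 -0.397 -0.178] open 0.02246675647095873 grip 30.002415402559564
turn first: [-0.062 -0.016 -0.016] then shift: [ 6.607 -6.309  1.155] | shift before turn: [ 6.598 -6.312  1.195] len 0.27626026769467527
```

View pics/w2.png

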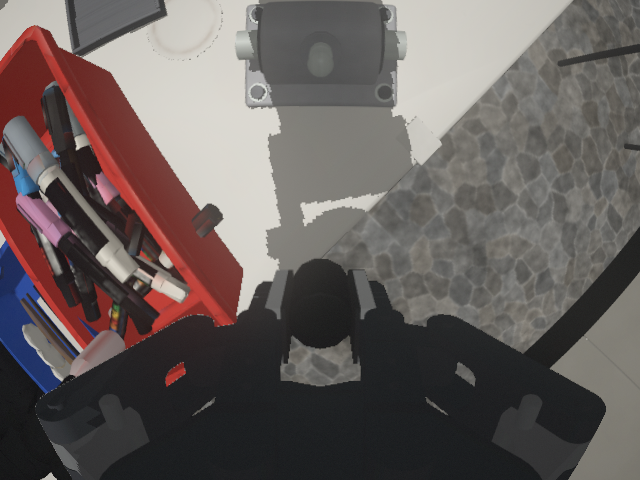

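The cap is in the gripper, with its rim at about (320,275), and the bare nipple shows at (320,58). I now carry the cap over the tray.

```bash
python3 -m crank '[[[0.55,-0.53,0,-0.06,0,0,0],[0.55,-0.53,0,0,0,0,0],[0.55,-0.53,0,0,0,0,0],[0.55,-0.53,0,0,0,0,0],[0.55,-0.53,0,0,0,0,0],[0.55,-0.53,0,0,0,0,0],[0.55,-0.53,0,0,0,0,0],[0.55,-0.53,0.3,0,0,0,0],[0.55,-0.53,0.4,0,0,0,0],[0.55,-0.53,0.5,0,0,0,0],[0.55,-0.53,0.6,0,0,0,0],[0.55,-0.48,0.6,0,0,0,0],[0,0,0.6,0,0,0,0],[0,0,0.6,0,0,0,0],[0,0,0,0,0,0,0],[0,0,0,0,0,0,0]]]'
python3 - <<'E'
from h import *
plan([.4206,-.098,.19],RV)
E
```

```text
time: 6.62
eef_pos: [0.4206, -0.0979, 0.2257]
tcp_rot: [-0.001, 0.142, 0.99, 0.0]
wrist_force: [0.6, -0.3, -0.3]
opening: 0.0224
grip_force: 30.0
t 6.6167 pos [ 0.421 -0.098  0.226] z [-0.002  0.001 -1.   ] F [ 0.569 -0.348 -0.338] open 0.022403494370069787 grip 30.004972141468897
turn first: [ 0.007 -0.033 -0.02 ] then shift: [-0.003 -0.004  1.191] | shift before turn: [-0.006 -0.005  1.191] len 0.03571766878994968
```

```bash
python3 -m crank '[[[0,0,0.4,0,-0.03,0,0],[0,0,0.4,0,0,0,0],[0,0,0.3,0,0,0,0],[0,0,0.08,0,0,0,0],[0,0,0,0,0,0,0]]]'; python3 -m crank '[[[0,0,0.05,0,0,0,0],[0,0,0.05,0,0,0,0],[0,0,0,0,0,0,0]]]'
```

```text
time: 7.03
eef_pos: [0.4209, -0.0978, 0.1906]
tcp_rot: [0.001, 0.141, 0.99, -0.0]
wrist_force: [0.7, 0.4, 0.3]
opening: 0.0225
grip_force: 30.0
time: 7.28
eef_pos: [0.4209, -0.0979, 0.1878]
tcp_rot: [0.001, 0.142, 0.99, -0.0]
wrist_force: [0.5, 0.2, 0.4]
opening: 0.0228
grip_force: 30.0
```

```bash
for i in 1 2; do python3 -m crank '[[[0,0,0.04,0,0,0,0],[0,0,0,0,0,0,0]]]' | grep -E 'pos|wrist'; done
```

```text
eef_pos: [0.4209, -0.098, 0.1867]
wrist_force: [0.7, 0.6, 0.8]
eef_pos: [0.4214, -0.0981, 0.1864]
wrist_force: [-3.3, 2.4, 11.8]
```

```bash
python3 -m crank '[[[0,0,-0.015,0,0,0,0],[0,0,0,0,0,0,0.3],[0,0,0,0,0,0,0.42],[0,0,0,0,0,0,0.42],[0,0,0,0,0,0,0.42],[0,0,-0.2,0,0,0,0.42],[0,0,-0.5,0,0,0,0.42],[0,0,-1,0,0,0,0.42],[0,0,-1,0,0,0,0.42],[0,0,-1,0,0,0,0.7],[0,0,-0.3,0,0,0,0.7],[0,0,0,0,0,0,0.7]]]'
python3 - <<'E'
from h import *
from cell import imaging,monitor
# tool: nominal axis at stand (.402,.258); grip 70mm above mouth -> z .072+.155
plan([.402,.2585,.31],RV)
s=monitor.sense();d=imaging.snapshot("wrist");np.savez("w3.npz",pos=s["eef_pos"],q=s["tcp_rot"],**d);cv2.imwrite("pics/w3.png",d["pixels"])
E
```

```text
time: 8.62
eef_pos: [0.4213, -0.0981, 0.3087]
tcp_rot: [0.004, 0.141, 0.99, -0.001]
wrist_force: [-0.6, -0.7, 0.2]
opening: 0.06
grip_force: 0.0
t 8.6167 pos [ 0.421 -0.098  0.309] z [ 0.008 -0.004 -1.   ] F [-0.629 -0.687  0.187] open 0.05995211431478188 grip 0.0
turn first: [-0.02   0.114 -0.015] then shift: [ 3.934 11.237 -0.042] | shift before turn: [ 3.947 11.232 -0.096] len 0.3571704223006231
```

View pics/w3.png

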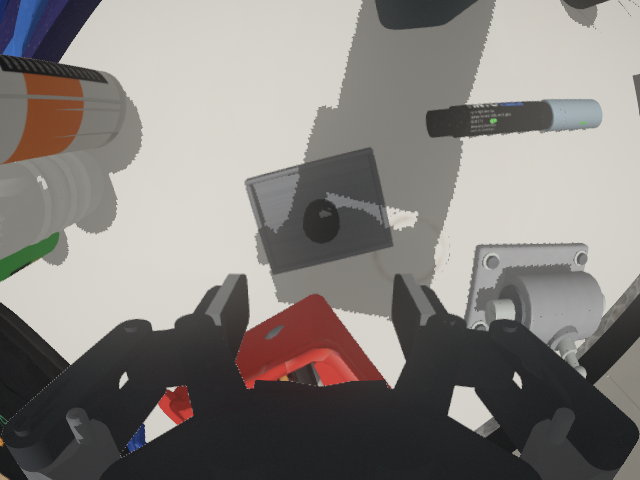

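The cap stands open end down in the tray at (320,221). Next I move to the tool.

```bash
python3 -m crank '[[[0.3,0.86,0,0,0.11,0,0.7],[0.3,0.86,0,0,0,0,0.7],[0.3,0.86,0,0,0,0,0.7],[0.3,0.86,0,0,0,0,0.7],[0.3,0.86,0,0,0,0,0.7],[0.3,0.86,0,0,0,0,0.7],[0.3,0.86,0,0,0,0,0.7],[0.3,0.86,0,0,0,0,0.7],[0.3,0.86,0,0,0,0,0.7],[0.3,0.86,0,0,0,0,0.7],[0.3,0.86,0,0,0,0,0.7],[0.3,0.86,0,0,0,0,0.7],[0.3,0.86,0,0,0,0,0.7],[0,0,0,0,0,0,0.7],[0,0,0,0,0,0,0.7]]]'
python3 - <<'E'
from h import *
from cell import imaging,monitor
s=monitor.sense();d=imaging.snapshot("wrist");np.savez("w4.npz",pos=s["eef_pos"],q=s["tcp_rot"],**d);cv2.imwrite("pics/w4.png",d["pixels"])
P=wcloud(d);W=s["eef_pos"]+P@Q(s["tcp_rot"]).as_matrix().T
m=np.linalg.norm(W[...,:2]-[.402,.2585],axis=2)<.06
plan([.402,.2585,.227],RV)
for lo,hi in ((.111,.125),(.1,.11),(.025,.04)):
    k=m&(W[...,2]>lo)&(W[...,2]<hi); q=W[k].astype(np.float32); print(lo,len(q)); 
    if len(q)>5: print(q.mean(0),cv2.minEnclosingCircle(q[:,:2]*1000),cv2.minAreaRect(q[:,:2]*1000))
E
```

```text
time: 9.92
eef_pos: [0.4011, 0.2577, 0.3038]
tcp_rot: [-0.005, 0.14, 0.99, -0.001]
wrist_force: [-1.3, -0.1, 0.3]
opening: 0.06
grip_force: 0.0
t 9.9667 pos [0.401 0.257 0.304] z [-0.01  0.   -1.  ] F [ 0.31  -0.248  0.204] open 0.06013634214918813 grip 0.0
turn first: [-0.035 -0.119 -0.005] then shift: [-0.005  0.056  2.569] | shift before turn: [-0.03   0.063  2.569] len 0.0771019736683871
0.111 1398
[0.399 0.259 0.117] ((399.78839111328125, 258.5107727050781), 10.106321334838867) ((399.673583984375, 258.6335144042969), (19.34702491760254, 19.18134880065918), 73.68197631835938)
0.1 2298
[0.397 0.259 0.107] ((400.17840576171875, 258.31842041015625), 17.3779354095459) ((399.67919921875, 258.3255310058594), (33.39964294433594, 33.923484802246094), 37.50297546386719)
0.025 4083
[0.39  0.262 0.033] ((400.167236328125, 258.2017822265625), 42.03273010253906) ((400.3579406738281, 258.1728515625), (60.67142868041992, 60.735939025878906), 1.4922960996627808)
```

View pics/w4.png

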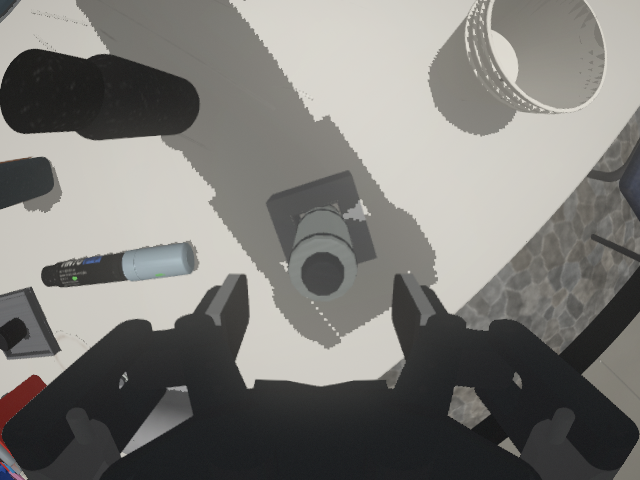

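The tool's knob is at (322,272), centred between the fingers, with the axis at (0.4005, 0.2584). Now I descend and grip.

```bash
python3 -m crank '[[[0.02,0.02,0.3,-0.03,-0.12,0,0.7],[0.02,0.02,0.5,0,0,0,0.7],[0,0,0.5,0,0,0,0.7],[0,0,0.5,0,0,0,0.7],[0,0,0.5,0,0,0,0.7],[0,0,0.23,0,0,0,0.7],[0,0,0,0,0,0,0.7],[0,0,0,0,0,0,0.7]]]'
python3 - <<'E'
from h import *
plan([.4005,.2584,.228],RV)
E
```

```text
time: 10.63
eef_pos: [0.4015, 0.258, 0.2299]
tcp_rot: [0.001, 0.142, 0.99, 0.001]
wrist_force: [0.1, 0.9, 0.4]
opening: 0.0601
grip_force: 0.0
t 10.6333 pos [0.401 0.258 0.23 ] z [ 0.003  0.001 -1.   ] F [0.089 0.89  0.37 ] open 0.06010925915712151 grip 0.0
turn first: [ 0.018  0.028 -0.03 ] then shift: [0.035 0.004 0.064] | shift before turn: [0.035 0.004 0.064] len 0.002190790736687028
```

```bash
python3 -m crank '[[[0.03,0,0.06,0,0.03,0,0.7],[0,0,0,0,0,0,0.5],[0,0,0,0,0,0,0],[0,0,0,0,0,0,0],[0,0,0,0,0,0,0],[0,0,0,0,0,0,0],[0,0,0,0,0,0,0],[0,0,0,0,0,0,0]]]' 100
python3 -m crank '[[[0,0,-0.1,0,0,0,0],[0,0,-0.2,0,0,0,0],[0,0,-0.3,0,0,0,0],[0,0,-0.5,0,0,0,0],[0,0,-0.6,0,0,0,0],[0,0,-0.8,0,0,0,0],[0,0,-0.8,0,0,0,0],[0,0,-0.6,0,0,0,0],[0,0,-0.3,0,0,0,0],[0,0,0,0,0,0,0]]]'
python3 - <<'E'
from h import *
tip=np.array([.57027,.0559,.109])
plan(tip+a*(.155+.073+.06),RT)   # mouth 60 mm off the tip
E
```

```text
time: 11.3
eef_pos: [0.401, 0.2591, 0.2294]
tcp_rot: [0.001, 0.141, 0.99, 0.001]
wrist_force: [-1.0, -1.0, 6.1]
opening: 0.0323
grip_force: 98.5
time: 12.13
eef_pos: [0.4008, 0.2588, 0.357]
tcp_rot: [0.003, 0.142, 0.99, 0.002]
wrist_force: [0.2, 0.8, -4.2]
opening: 0.0318
grip_force: 99.5
t 12.1333 pos [0.401 0.259 0.357] z [ 0.006  0.004 -1.   ] F [ 0.173  0.849 -4.192] open 0.03182406267338146 grip 99.51589465141296
turn first: [ 0.065  5.306 -0.003] then shift: [-10.047  -4.919  -5.034] | shift before turn: [-11.235  -4.902  -0.474] len 0.3680083005135279
```

```bash
python3 -m crank '[[[-0.8,-0.35,-0.1,0,0,0,0],[-0.8,-0.35,-0.1,0,0,0,0],[-0.8,-0.35,-0.1,0,0,0,0],[-0.8,-0.35,-0.1,0,0,0,0],[-0.8,-0.35,-0.07,0,0,0,0],[-0.8,-0.35,0,0,0,0,0],[-0.8,-0.35,0,0,0,0,0],[-0.8,-0.35,0,0,0,0,0],[-0.8,-0.35,0,0,0,0,0],[-0.8,-0.35,0,0,0,0,0],[-0.8,-0.35,0,0,0,0,0],[-0.8,-0.35,0,0,0,0,0],[-0.8,-0.35,0,0,0,0,0],[-0.8,-0.35,0,0,0,0,0]]]'
python3 -m crank '[[[0,0,0,0.01,0.8,0,0],[0,0,0,0.01,0.9,0,0],[0,0,0,0.01,0.9,0,0],[0,0,0,0.01,0.9,0,0],[0,0,0,0.01,0.9,0,0],[0,0,0,0,0.9,0,0],[0,0,0,0,0,0,0],[0,0,0,0,0,0,0],[0,0,0,0,0,0,0]]]'
python3 - <<'E'
from h import *
from cell import imaging,monitor
tip=np.array([.57027,.0559,.109])
plan(tip+a*(.155+.073+.06),RT)
s=monitor.sense()
d=imaging.snapshot("wrist");np.savez("w5.npz",pos=s["eef_pos"],q=s["tcp_rot"],**d)
e=imaging.snapshot("side");np.savez("s5.npz",**e)
w=d["pixels"][100:420,160:480]; c=cv2.resize(e["pixels"][130:290,190:350],(320,320),interpolation=cv2.INTER_CUBIC)
cv2.imwrite("pics/w5.png",np.hstack([w,c]))
E
```

```text
time: 13.3
eef_pos: [0.6821, 0.0224, 0.3656]
tcp_rot: [-0.002, 0.142, 0.99, 0.001]
wrist_force: [-0.1, 1.3, -3.0]
opening: 0.0326
grip_force: 99.8
time: 14.05
eef_pos: [0.6816, 0.0233, 0.3673]
tcp_rot: [-0.208, 0.138, 0.968, 0.029]
wrist_force: [-0.8, 0.2, -3.4]
opening: 0.0319
grip_force: 99.4
t 14.05 pos [0.682 0.023 0.367] z [-0.395  0.113 -0.912] F [-0.754  0.191 -3.403] open 0.031890343326915885 grip 99.36422109603882
turn first: [-0.018 -0.037 -0.018] then shift: [ 0.02   0.008 -0.163] | shift before turn: [ 0.021  0.008 -0.163] len 0.004924133526137542
```

View pics/w5.png

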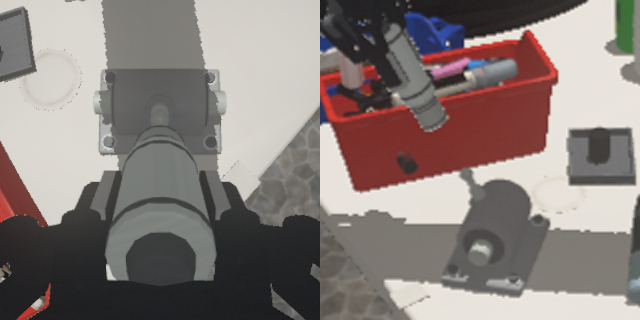

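Left (wrist view): the tool's nose points at the nipple, which shows at crop (158,110). Right (side view): the tool hangs above the nipple at crop (467,178), nearly coaxial with it. The cap is standing in the tray. Next I check the lateral offsets.

```bash
python3 - <<'E'
from h import *
np.set_printoptions(precision=4,suppress=True)
for f,b in (("w2",(30,100,295,345)),("w3",(320,395,540,600)),("w5",(190,240,300,340))):
    d=dict(np.load(f+".npz"));W=d["pos"]+wcloud(d)@Q(d["q"]).as_matrix().T
    q=W[b[0]:b[1],b[2]:b[3]].reshape(-1,3); rel=q-np.array([.5424,.0635,.044]); h=rel@a
    xb=np.cross(yb,a); lx,ly=rel@xb,rel@yb
    k=(h>.057)&(h<.076)&(np.abs(lx)<.015)&(np.abs(ly)<.015)
    print(f,k.sum(),"lat x",np.percentile(lx[k],[3,50,97]),"lat y",np.percentile(ly[k],[3,50,97]),"h",np.percentile(h[k],[2,98])) if k.sum()>3 else print(f,k.sum())
print("pred axis x dir",xb)
d=dict(np.load("w5.npz"));P=wcloud(d).reshape(-1,3)
for z0,z1 in ((.125,.145),(.17,.19),(.2,.212),(.212,.23)):
    k=(P[:,2]>z0)&(P[:,2]<z1)&(abs(P[:,0])<.025)&(abs(P[:,1])<.03); q=P[k]
    if len(q)>5: print(z0,len(q),"x",np.percentile(q[:,0],[2,50,98]),"y",np.percentile(q[:,1],[1,50,99]))
k=(abs(P[:,0])<.02)&(abs(P[:,1])<.018)&(P[:,2]<.26)&(P[:,2]>.09);print("max z tool",np.percentile(P[k,2],[0,2,98,99.8]))
E
```

```text
w2 513 lat x [-0.0078 -0.0026  0.0037] lat y [-0.0067 -0.0008  0.0054] h [0.0643 0.0714]
w3 98 lat x [-0.0086 -0.0071 -0.0041] lat y [-0.005  -0.0016  0.0032] h [0.0573 0.069 ]
w5 238 lat x [-0.0077 -0.0034  0.0009] lat y [-0.0067 -0.0009  0.0054] h [0.0644 0.0717]
pred axis x dir [ 0.8768 -0.2547 -0.4078]
0.125 4615 x [0.0032 0.0125 0.0178] y [-0.0283 -0.0001  0.0285]
0.17 1026 x [0.0062 0.0156 0.0179] y [-0.0164 -0.0005  0.016 ]
0.2 157 x [0.0098 0.0139 0.0149] y [-0.0107 -0.0006  0.0101]
0.212 326 x [0.0063 0.0129 0.0148] y [-0.0131 -0.0006  0.0123]
max z tool [0.09   0.0907 0.2092 0.2222]
```

```bash
cat >> h.py <<'E'
tip=np.array([.5693,.0550,.1097])
def tcp(d,R_=RT): return tip+a*(.2274+d)-R_@np.array([.0008,-.0005,0])
E
python3 - <<'E'
from h import *
plan(tcp(.01),RT)
E
```

```text
t 14.15 pos [0.682 0.023 0.368] z [-0.394  0.113 -0.912] F [ 0.212 -0.755 -3.108] open 0.03203942762897189 grip 99.36393141746521
turn first: [-0.017 -0.032 -0.016] then shift: [ 0.012 -0.015  1.537] | shift before turn: [ 0.008 -0.013  1.537] len 0.046126408472270446
```

```bash
python3 -m crank '[[[0.01,-0.01,0.3,-0.02,-0.03,0,0],[0,0,0.4,0,0,0,0],[0,0,0.4,0,0,0,0],[0,0,0.3,0,0,0,0],[0,0,0.14,0,0,0,0],[0,0,0,0,0,0,0],[0,0,0,0,0,0,0]]]'
python3 - <<'E'
from h import *
plan(tcp(-.004),RT)
E
```

```text
time: 14.73
eef_pos: [0.6632, 0.0284, 0.3262]
tcp_rot: [-0.207, 0.138, 0.968, 0.029]
wrist_force: [0.6, -0.3, -3.8]
opening: 0.0326
grip_force: 99.4
t 14.7333 pos [0.663 0.028 0.326] z [-0.393  0.114 -0.913] F [ 0.61  -0.255 -3.808] open 0.032557568243528484 grip 99.36427474021912
turn first: [ 0.004 -0.015 -0.016] then shift: [-0.    -0.005  0.468] | shift before turn: [-0.001 -0.005  0.468] len 0.014048458677198805
```

```bash
python3 -m crank '[[[0,0,0.16,0,-0.01,0,0],[0,0,0.16,0,0,0,0],[0,0,0.15,0,0,0,0],[0,0,0,0,0,0,0]]]'|grep -E 'pos|wrist'
python3 -m crank '[[[0,0,0.1,0,0,0,0],[0,0,0.1,0,0,0,0],[0,0,0,0,0,0,0]]]'|grep -E 'pos|wrist'
python3 - <<'E'
from h import *
plan(tcp(-.0195),RT)
E
```

```text
eef_pos: [0.6572, 0.0301, 0.3123]
wrist_force: [-1.5, 0.2, -4.1]
eef_pos: [0.6556, 0.0306, 0.3086]
wrist_force: [0.9, -0.0, -2.4]
t 15.3167 pos [0.656 0.031 0.309] z [-0.39   0.114 -0.914] F [ 0.879 -0.029 -2.404] open 0.0321770945694635 grip 99.51703548431396
turn first: [ 0.005  0.017 -0.016] then shift: [-0.002 -0.004  0.344] | shift before turn: [-0.002 -0.004  0.344] len 0.010314866871028224
```

```bash
for i in 1 2 3 4 5; do python3 -m crank '[[[0,0,0.07,0,0,0,0],[0,0,0,0,0,0,0]]]'|grep -E 'pos|wrist'; done
python3 - <<'E'
from h import *
plan(tcp(-.0195),RT)
E
```

```text
eef_pos: [0.655, 0.0308, 0.3071]
wrist_force: [2.3, -1.0, -0.4]
eef_pos: [0.6537, 0.0312, 0.3041]
wrist_force: [1.5, -0.9, -1.5]
eef_pos: [0.6523, 0.0316, 0.3009]
wrist_force: [0.3, 0.2, -5.7]
eef_pos: [0.6513, 0.0318, 0.2986]
wrist_force: [-0.5, -1.0, -7.1]
eef_pos: [0.6511, 0.0319, 0.2982]
wrist_force: [-1.7, -0.5, -3.4]
t 16.15 pos [0.651 0.032 0.298] z [-0.392  0.114 -0.913] F [-1.718 -0.47  -3.412] open 0.03238783810513015 grip 99.55453991889954
turn first: [ 0.002 -0.014 -0.017] then shift: [-0.003 -0.004 -0.038] | shift before turn: [-0.003 -0.004 -0.038] len 0.0011617934562598196
```

The force pattern shows the snap: the push rose, then went negative. Now I push on.

```bash
for i in 1 2 3 4 5; do python3 -m crank '[[[0,0,0.05,0,0,0,0],[0,0,0,0,0,0,0]]]'|grep -E 'pos|wrist'; done
```

```text
eef_pos: [0.6509, 0.0319, 0.298]
wrist_force: [-0.3, -1.2, 0.9]
eef_pos: [0.6507, 0.032, 0.2979]
wrist_force: [0.3, -2.0, 4.5]
eef_pos: [0.6504, 0.0321, 0.2971]
wrist_force: [0.8, -1.7, 8.2]
eef_pos: [0.6499, 0.0323, 0.296]
wrist_force: [0.9, -1.8, 9.8]
eef_pos: [0.6494, 0.0324, 0.2949]
wrist_force: [2.0, -1.4, 10.6]
```

```bash
for i in 1 2 3; do python3 -m crank '[[[0,0,0.05,0,0,0,0],[0,0,0,0,0,0,0],[0,0,0,0,0,0,0]]]'|grep -E 'pos|wrist'; done
python3 - <<'E'
from h import *
plan(tcp(-.0265),RT)
E
```

```text
eef_pos: [0.649, 0.0325, 0.294]
wrist_force: [0.3, -2.1, 11.2]
eef_pos: [0.6485, 0.0327, 0.2929]
wrist_force: [1.1, -1.7, 12.4]
eef_pos: [0.6479, 0.0328, 0.2918]
wrist_force: [0.3, -2.5, 12.4]
t 17.7333 pos [0.648 0.033 0.292] z [-0.387  0.113 -0.915] F [ 0.331 -2.549 12.436] open 0.03224498257401383 grip 100.29344201087952
turn first: [ 0.01   0.056 -0.013] then shift: [-0.015 -0.005 -0.044] | shift before turn: [-0.015 -0.005 -0.044] len 0.0014141084658420581
```

```bash
python3 -m crank '[[[0,0,0.04,0,0,0,0],[0,0,0,0,0,0,0],[0,0,0,0,0,0,0],[0,0,0,0,0,0,0],[0,0,0,0,0,0,0]]]'
python3 - <<'E'
from h import *
from cell import imaging,monitor
plan(tcp(-.0265),RT)
d=imaging.snapshot("wrist");e=imaging.snapshot("side")
w=d["pixels"][100:420,160:480]; c=cv2.resize(e["pixels"][150:270,210:330],(400,320),interpolation=cv2.INTER_CUBIC)
cv2.imwrite("pics/w6.png",np.hstack([w,c]))
P=wcloud(d).reshape(-1,3)
for z0,z1 in ((.17,.19),(.2,.212),(.212,.225)):
    k=(P[:,2]>z0)&(P[:,2]<z1)&(abs(P[:,0])<.025)&(abs(P[:,1])<.03); q=P[k]
    print(z0,len(q),"x",np.percentile(q[:,0],[2,50,98]),"y",np.percentile(q[:,1],[1,50,99]))
E
```

```text
time: 18.15
eef_pos: [0.6477, 0.0329, 0.2913]
tcp_rot: [-0.204, 0.138, 0.969, 0.029]
wrist_force: [0.6, -2.2, 13.2]
opening: 0.0322
grip_force: 101.1
t 18.15 pos [0.648 0.033 0.291] z [-0.387  0.113 -0.915] F [ 0.572 -2.185 13.175] open 0.03221083337774346 grip 101.13847374916077
turn first: [ 0.011  0.065 -0.013] then shift: [-0.016 -0.005 -0.061] | shift before turn: [-0.017 -0.005 -0.061] len 0.0019043448844272592
0.17 1033 x [0.007 0.016 0.018] y [-0.016 -0.     0.016]
0.2 177 x [0.01  0.014 0.015] y [-0.011 -0.     0.01 ]
0.212 322 x [0.006 0.013 0.015] y [-0.013 -0.001  0.013]
```

View pics/w6.png

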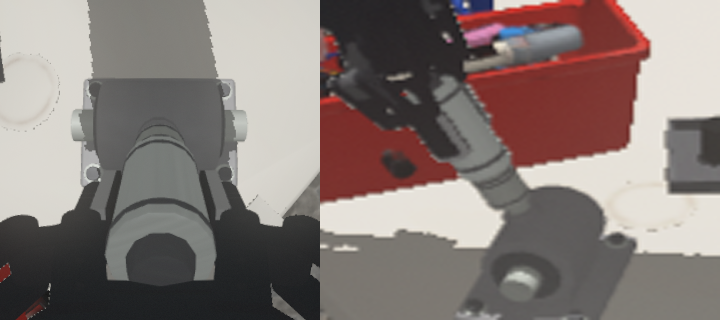

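The tool sits square over the nipple at about (517,205), with its nose close to the boss. It has not slipped in the grip, and the push is about 16 N, which is the spring's stop force.

```bash
python3 -c "
from cell import job_done
print(job_done())"
```

```text
the job is handed in; nothing more can be done
None
```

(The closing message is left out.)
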